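# Index the tip guide of a plate-filling stage by one row

## Task

Gently slide the well plate along the bed of the filling stage until it is fully home against the end stop. Then move the tip guide on by one row: turn the crank clockwise (seen from above) until its play is taken up and you feel it start to drive, and from that point give it exactly three full turns, without overrunning, and let go of it. Leave the other things on the bench alone.

Things in the scene. Friction and masses are not known exactly. Their poses are not given: they have to be found in the camera images.
- stage: Plate-filling stage, aluminium and grey, fixed, 250 x 300 mm. Origin on the table under the bed's middle; +x along the bed towards the end stop, +y towards the crank. Bed: flat channel, top 25 mm above the table, x -140 to +110 mm, centred on y = 0, between rails 8 mm high and 88.4 mm apart, open at -x. Tip guide, screw and brackets cross it from x = -20 to +85 mm, up to 96 mm high
- plate: white 384-well plate, 128 x 85.5 x 14.4 mm, 0.07 to 0.14 kg, lying in the bed with 1.4 mm to each rail; origin: centre of its underside, x along its 128 mm length, as the stage's. Fully home its +x end touches the end stop, its origin then 20 mm to the stage's +x; it starts 40 to 65 mm short of that. Pushed at the middle of its near (-x) end it slides with about 1 N
- end_stop: steel bar on two rubber buffers across the far end of the bed, 88 mm wide, 16 mm high, giving about 1 mm per 6 N; origin: middle of the lower edge of its -x face, which the plate comes up against, 84 mm to the stage's +x, 25 mm above the table
- grip_mid (a point): middle of the crank's black upright grip: 24 mm across, 46 mm tall, this point 138 mm above the table, 26 mm above the grip's foot, 55 mm from the crank's axis. The grip spins freely on its pin: it can be held and carried round without turning the hand. Under it the flat steel crank arm, its top 110 mm above the table
- crank_axis (a point): point on the crank's vertical axis, 138 mm above the table like the grip's middle, on the grey gear head 165 mm to the stage's +y. The worn drive has play: clockwise from above, the crank first turns nearly free (about 0.3 N at the grip) for an unknown 1/7 to 3/4 turn, then bites; from there it takes an even 9 N along the grip's path. It stays where it is let go
- guide_centre (a point): top middle of the tip guide, a grey bar with a row of eight white funnels above the plate. The crank's screw shifts it towards the stage's -y, 1.5 mm per turn once the play is taken up: three turns from the bite are 4.5 mm, one row of wells
- plate_lid: clear lid of the well plate, 128 x 86 x 8 mm, lying flat beside the stage; to be left alone
- tube_rack: grey block rack with small tubes, 58 x 105 x 42 mm, in front of the gear head; to be left alone
- marker: marker pen, 130 mm long, 13 mm thick, lying behind the stage; to be left alone
- reagent_bottle: amber bottle, 90 mm across, 190 mm tall; to be left alone
- tip_box: box of pipette tips, 122 x 84 x 76 mm; to be left alone
- beaker: glass beaker, 72 mm across, 95 mm tall; to be left alone
- pipette: single pipette lying down, 255 mm long; to be left alone
Not all that is in view belongs to the job. Leave any turquoise look-alike of the plate alone.

How it is judged:
By the outcome, as a careful person would: the job done as asked, in the order asked, and still so for the second after the job is handed in, with the robot touching nothing.
It also fails if it takes over 72 s, if anything falls off the work surface, if the arm or the gripper's body presses on something with over 40 N, if the wrist force passes 120 N, or if a joint passes its speed limit or range.

## Robot

A 7-joint arm with a two-finger parallel gripper is mounted at the origin on the work surface. World frame = base frame: x ahead of the robot, y to its left, z up, the work surface at z = 0. Lengths are in m, angles in rad, forces in N, time in s.
With the tool pointing down it reaches from about 0.4 to 0.85 m from the base axis. Payload 10.4 kg.
Tool frame: the origin (TCP) lies midway between the tips of the shut fingers; the grasp point (between the pads) lies 19 mm behind it; x points along the fingers, y is the direction in which the jaws open and shut, and the axes are right-handed (so a half turn about x gives the same grasp; the last joint's range is limited). The gripper opens to 87 mm and grips with 3 to 60 N. Pads are 19 mm wide; open, the fingers measure 117 mm over their backs; the gripper's body (75 mm by 190 mm) begins 51 mm behind the grasp point.
Start: joints at [-1.179, 0.332, -0.065, 1.46, 0.022, 1.35, -0.088], TCP at [0.252, 0.572, 0.223] pointing down, gripper open.
Joint ranges: [-2.6, 2.6], [-0.5, 2.12], [-1.47, 1.34], [0.16, 2.42], [-1.27, 4.41], [0.06, 2.06], [-2.6, 2.6]. Speed limits (rad/s): [2.22, 2.22, 2.79, 2.79, 3.14, 3.14, 3.14].

## Interface

Orientations are given as a unit quaternion [x, y, z, w].
In Python, from bench import * gives the robot as it stands.
- The arm moves only by the shell command python3 -m inch 'ROWS' [FORCE]. ROWS is JSON, a list that holds one entry, the list of rows, each a list of 7 numbers: the shift along the world's x, y, z each as a share of 120 mm, from -1 to 1, then the turn, a rotation vector about the world's x, y, z each as a share of 2 pi rad, from -1 to 1, then the closure, from 0 (fully open) to 1 (shut). A call has 1 to 10 rows; each row is the pose to reach, as a shift and turn from the pose commanded when the call began, turning the shorter way round; what a row does not reach only later rows make up. A row lasts 1/10 s, in which the tool goes at most 50 mm and 8.59 degrees, less where a joint would pass 70% of its speed; a pose out of reach is approached as far as the arm can. A call with a number of a shift or a turn outside -1 to 1 is refused whole. A call with a gripper value outside its range is refused whole. The fingers move at their own pace and stop on an object; FORCE is the grip in N (left out, the last holds). Time passes only in rows, so rows that repeat a pose let the fingers close. It gives the time, the measured TCP pose, the force and the opening at its end, in the units of the state.
- read_state(): the state, without advancing time (a new reading comes with each control period).
- camera(name): name is "scene" or "top" or "wrist"; returns the picture (480x640x3 uint8, red, green, blue); there is no depth.
- get_calibration(name): a dict with "fx", "fy", "cx", "cy" (pixels), "k1" (the pictures are not rectified: a ray, as slopes to the right and down, at radius r is drawn at 1 + k1 r^2 times it, then the intrinsics apply), "xyz" and "attitude" of the camera in the world. Camera axes: x right, y up, looking along -z (the intrinsics and any distortion apply to the point x, -y, -z); pixel columns grow to the right and rows downward; lengths in m; the calibration is good to about 2 mm. A picture is of the moment at which its call begins: read the wrist's pose just before it. get_calibration takes no time and is no camera call; for the wrist camera it gives the pose at the moment of the call.
- close_job(): hands the job in, once; it reports no verdict.
The state is a dict: "time": time; "joint_positions": joint angles; "joint_vel": joint speeds; "joint_torque": joint torques, N m; "ee_pos": TCP position; "eef_rot": TCP orientation; "ft_force": force on the tool from outside, world axes, zero at the start; "torque": the same for the moment, N m; "width": finger opening in m.
Only numpy, scipy, OpenCV 4.12 (cv2) and the standard library are available. Lean on these libraries where they do the work, as an engineer would, in place of code of your own. Each camera call takes 0.05 s, during which the arm holds its last target.

## Working session

There is one attempt and no reset: what is moved stays moved. The work goes in short steps, Python scripts to look and compute and a shell command to move; the robot and the scene stay as the last step left them, time stands still between calls to the robot, and variables do not carry over. Pictures are saved under pics/ and viewed, and the job is handed in when it is done.

```bash
ls; mkdir -p pics
python3 - <<'E'
from bench import *
import cv2
print(read_state())
for n in ["scene","top","wrist"]:
    print(n,get_calibration(n))
    cv2.imwrite(f"pics/{n}0.png",camera(n)[:,:,::-1])
E
```

```text
pics
{'time': 0.0, 'joint_positions': array([-1.17861433,  0.33286929, -0.06465866,  1.46093151,  0.02162364,
        1.34990766, -0.08848734]), 'joint_vel': array([ 7.85074417e-04,  4.66100331e-04, -5.12051151e-05, -3.06023404e-04,
       -2.11481311e-04, -8.61522511e-04,  9.28403612e-04]), 'joint_torque': array([-9.65161853e-04, -6.23255253e+01,  2.40183261e-02, -3.89900208e+01,
       -6.14945032e-02,  3.96586081e-02,  2.04140911e-04]), 'ee_pos': array([0.25174956, 0.57163459, 0.22176014]), 'eef_rot': array([ 0.1451012 ,  0.69202195, -0.14609623,  0.69188667]), 'ft_force': array([ 0.90904788,  0.81975595, -0.81407875]), 'torque': array([ 0.01350197, -0.01857281,  0.00071582]), 'width': 0.08686021609044063}
scene {'fx': 577.2958976619442, 'fy': 577.2958976619442, 'cx': 322.48587289248314, 'cy': 244.60284265876956, 'k1': -0.12491237975083336, 'xyz': array([ 1.66270589, -0.05142558,  0.79472115]), 'attitude': array([0.34890097, 0.33497743, 0.61267992, 0.62504524])}
top {'fx': 461.7561229934339, 'fy': 461.7561229934339, 'cx': 314.50310099853056, 'cy': 227.29024860370285, 'k1': -0.0981666789665676, 'xyz': array([ 3.61449736e-01, -8.44657651e-04,  1.22911849e+00]), 'attitude': array([-0.0718614 ,  0.07742454,  0.73344204, -0.67149397])}
wrist {'fx': 383.7855485706454, 'fy': 383.7855485706454, 'cx': 322.53363742914195, 'cy': 240.8496686704928, 'k1': 0.022866284263923006, 'xyz': array([0.18559643, 0.6001572 , 0.38367888]), 'attitude': array([-0.11115562, -0.07258126,  0.54138972,  0.83022501])}
```

View pics/top0.png

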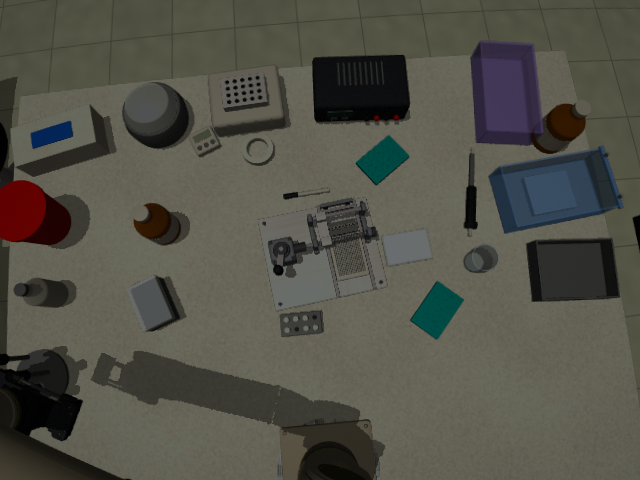

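View pics/scene0.png

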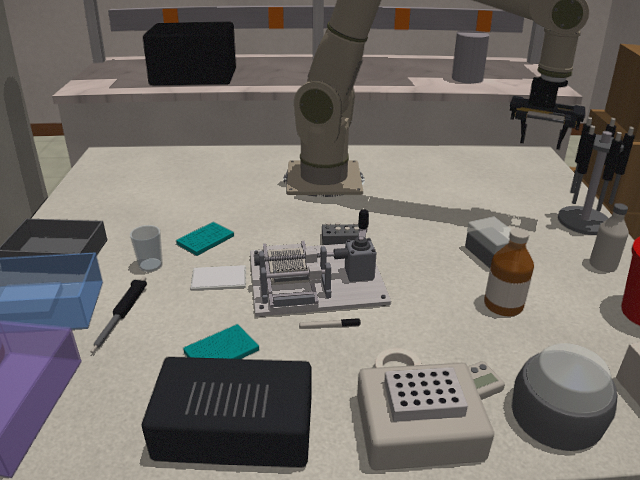

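View pics/wrist0.png

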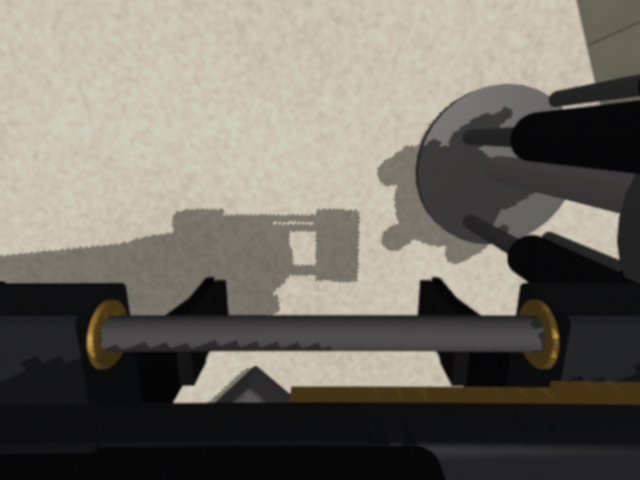

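```bash
cat > h.py <<'E'
import numpy as np, cv2
from scipy.spatial.transform import Rotation as R
from bench import *
def K(c): return np.array([[c['fx'],0,c['cx']],[0,c['fy'],c['cy']],[0,0,1]]),np.array([c['k1'],0,0,0,0.])
def proj(c,P):
    P=np.atleast_2d(P); k,d=K(c)
    q=R.from_quat(c['attitude']).inv().apply(P-c['xyz'])*[1,-1,-1]
    return cv2.projectPoints(q.reshape(-1,1,3),np.zeros(3),np.zeros(3),k,d)[0][:,0]
def ray(c,uv,z):
    k,d=K(c)
    n=cv2.undistortPoints(np.array(uv,float).reshape(-1,1,2),k,d)[:,0]
    v=R.from_quat(c['attitude']).apply(np.c_[n[:,0],-n[:,1],-np.ones(len(n))])
    return c['xyz']+v*((z-c['xyz'][2])/v[:,2])[:,None]
def crop(img,name,x0,y0,x1,y1,s):
    o=cv2.resize(img[y0:y1,x0:x1],None,fx=s,fy=s,interpolation=cv2.INTER_CUBIC)
    cv2.imwrite(name,o)
E
python3 - <<'E'
from h import *
crop(cv2.imread('pics/top0.png'),'pics/topc.png',245,180,405,320,5)
crop(cv2.imread('pics/scene0.png'),'pics/scenec.png',240,200,400,320,5)
E
```

```text
(no output)
```

View pics/topc.png

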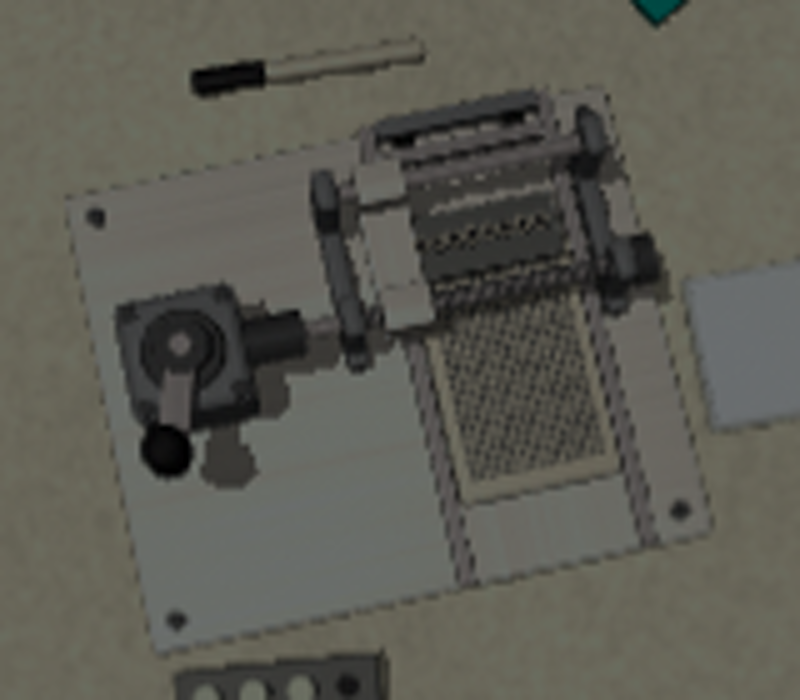

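View pics/scenec.png

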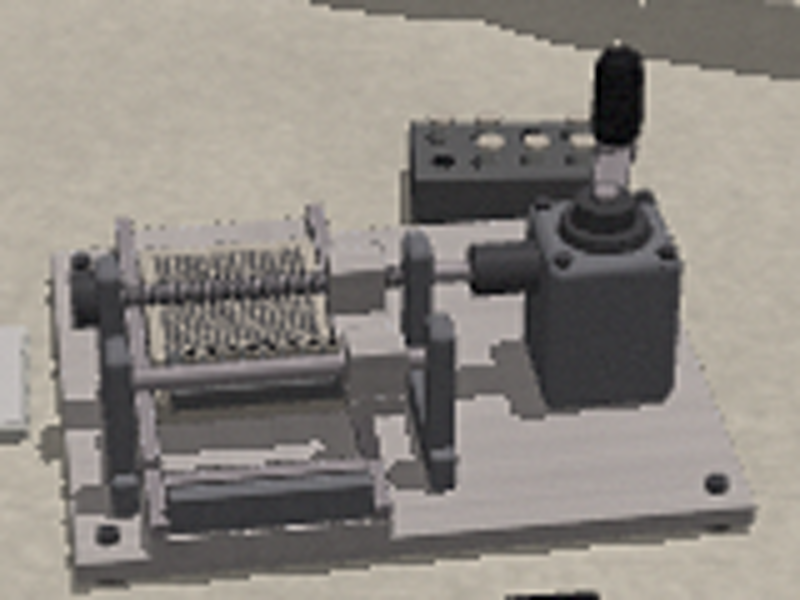

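Run:
```python
from h import *
t=get_calibration('top'); s=get_calibration('scene')
T=lambda u,v:(245+(u+.5)/5-.5,180+(v+.5)/5-.5)
S=lambda u,v:(240+(u+.5)/5-.5,200+(v+.5)/5-.5)
np.set_printoptions(precision=4,suppress=True)
def tri(a,b):
    a0=ray(t,[a],0)[0];b0=ray(s,[b],0)[0]
    da=a0-t['xyz'];db=b0-s['xyz'];da/=np.linalg.norm(da);db/=np.linalg.norm(db)
    M=np.c_[da,-db];x=np.linalg.lstsq(M,s['xyz']-t['xyz'],rcond=None)[0]
    p=t['xyz']+da*x[0];q=s['xyz']+db*x[1];return (p+q)/2,np.linalg.norm(p-q)
for z in (.01,.0155,.02): print('base',z,ray(t,[T(68,197),T(605,90),T(712,532),T(155,650)],z)[:,:2].tolist())
print('plate',ray(t,[T(468,500),T(620,468),T(433,335)],.0394))
print('rails',ray(t,[T(470,583),T(645,545),T(412,335),T(580,290)],.033))
print('hub',ray(t,[T(180,343)],.11)); print('griptop',ray(t,[T(167,450)],.158))
print('grip tri', tri(T(167,450),S(620,50)))
print('screws',[tri(T(*a),S(*b)) for a,b in [((96,217),(716,484)),]])
print('gripmid scene',ray(s,[S(618,97)],.138), 'hub scene', ray(s,[S(607,215)],.1))
```

```text
base 0.01 [[0.6589681254243476, 0.12814845757440685], [0.6931527262369231, -0.16901758728834243], [0.44786272249689585, -0.19873355685115435], [0.412556644701953, 0.09836306520976805]]
base 0.0155 [[0.6576258841599895, 0.12756651074902625], [0.6916562626337601, -0.1682588824354003], [0.4474728740702471, -0.1978407896948095], [0.41232607810870703, 0.09791549388573922]]
base 0.02 [[0.6565276867618783, 0.12709037243735122], [0.6904318833220813, -0.16763812391935673], [0.44715390717571635, -0.19711034383961828], [0.4121374327142331, 0.0975492991660793]]
plate [[ 0.4736 -0.0703  0.0394]
 [ 0.483  -0.1503  0.0394]
 [ 0.561  -0.0605  0.0394]]
rails [[ 0.4315 -0.0675  0.033 ]
 [ 0.4427 -0.1596  0.033 ]
 [ 0.5631 -0.0499  0.033 ]
 [ 0.5792 -0.1405  0.033 ]]
hub [[0.5561 0.0672 0.11  ]]
griptop [[0.4979 0.0741 0.158 ]]
grip tri (array([0.4982, 0.076 , 0.157 ]), np.float64(0.0036903465638378347))
screws [(array([0.6448, 0.1138, 0.0178]), np.float64(0.0017300379937420808))]
gripmid scene [[0.5084 0.0769 0.138 ]] hub scene [[0.5502 0.0701 0.1   ]]
```

```bash
cat >> h.py <<'E'
yaw=0.118
ux=np.array([np.cos(yaw),np.sin(yaw),0]);uy=np.array([-np.sin(yaw),np.cos(yaw),0]);O=np.array([.5755,-.0971,0])
E
python3 - <<'E'
from h import *
np.set_printoptions(precision=4,suppress=True)
s=read_state(); Rc=R.from_quat(s['eef_rot']); print(Rc.as_matrix(), s['time'])
t=get_calibration('top')
print('bottle,box',ray(t,[(155,222),(152,305)],.1))
# desired
for tilt in (0,10):
  a=np.deg2rad(tilt)
  xd=-np.array([0,0,1])*np.cos(a)+ux*np.sin(a)
  for sg in (1,-1):
    y=sg*uy; z=np.cross(xd,y); M=R.from_matrix(np.c_[xd,y,z])
    rv=(M*Rc.inv()).as_rotvec(); print(tilt,sg,rv/(2*np.pi),np.degrees(np.linalg.norm(rv)))
p=O-.135*ux; print('pre',p, (p-s['ee_pos'])/.12)
E
```

```text
[[-0.0004  0.403   0.9152]
 [-0.001   0.9152 -0.403 ]
 [-1.     -0.0011  0.0001]] 0.15
bottle,box [[0.6527 0.3817 0.1   ]
 [0.4443 0.3934 0.1   ]]
0 1 [ 0.0002 -0.      0.0848] 30.52562486756621
0 -1 [-0.     -0.0002 -0.4152] 149.47444183118807
10 1 [-0.004  -0.0278  0.0846] 32.08870170297167
10 -1 [ 0.0371 -0.0058 -0.4139] 149.59892848717962
pre [ 0.4414 -0.113   0.    ] [ 1.5807 -5.706  -1.8496]
```

```bash
python3 -m inch '[[[0.5,-0.5,0.33,0,0,0.04,1],[0.83,-1,0.33,0,0,0.085,1],[0.83,-1,0.33,0,0,0.085,1],[0.83,-1,0.33,0,0,0.085,1]]]' 20
python3 -m inch '[[[0.4,-0.5,0,0,0,0,1],[0.83,-1,0,0,0,0,1],[0.83,-1,0,0,0,0,1]]]'
python3 -m inch '[[[0,-0.5,0,0,0,0,1],[0,-1,0,0,0,0,1],[0,-1,0,0,0,0,1]]]'
python3 -m inch '[[[0,-0.5,0,0,0,0,1],[0,-1,0,0,0,0,1],[0,-1,0,0,0,0,1]]]'
python3 -m inch '[[[0,-0.5,0,0,0,0,1],[0,-1,0,0,0,0,1],[0,-1,0,0,0,0,1],[0,-1,0,0,0,0,1]]]'
python3 - <<'E'
from h import *
import pickle
c=get_calibration('wrist');i=camera('wrist')[:,:,::-1]
pickle.dump(c,open('w1.pkl','wb'))
cv2.imwrite('pics/w1.png',i); print(c['xyz'],c['attitude'])
E
```

```text
time: 0.55
ee_pos: [0.3558, 0.4478, 0.2632]
eef_rot: [-0.042, 0.705, 0.042, 0.707]
ft_force: [0.5, 0.9, -0.1]
width: 0.0629
time: 0.85
ee_pos: [0.448, 0.3349, 0.2621]
eef_rot: [-0.042, 0.706, 0.042, 0.706]
ft_force: [0.8, 0.2, -1.1]
width: 0.0394
time: 1.15
ee_pos: [0.4478, 0.2114, 0.2622]
eef_rot: [-0.04, 0.706, 0.04, 0.706]
ft_force: [1.4, 0.4, 0.2]
width: 0.0149
time: 1.45
ee_pos: [0.4471, 0.0917, 0.2623]
eef_rot: [-0.04, 0.706, 0.04, 0.706]
ft_force: [-0.0, 0.6, 0.0]
width: 0.001
time: 1.85
ee_pos: [0.4469, -0.0268, 0.2623]
eef_rot: [-0.04, 0.706, 0.04, 0.706]
ft_force: [-0.0, 1.1, -0.8]
width: 0.0006
[ 0.37503838 -0.03566733  0.42410473] [-0.08817361 -0.09988773  0.73933096  0.66002847]
```

View pics/w1.png

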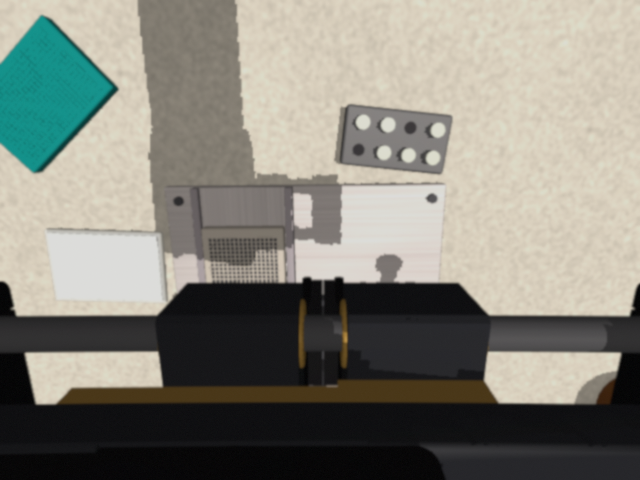

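Run:
```python
from h import *
import pickle
np.set_printoptions(precision=4,suppress=True)
c=pickle.load(open('w1.pkl','rb'))
a=ray(c,[(167,185),(445,184)],.017);print(a)
b=ray(c,[(200,187),(286,187)],.029);print(b)
p=ray(c,[(204,227),(284,227)],.0394);print(p)
for q in (a,b,p): print([( (v-O)@ux,(v-O)@uy) for v in q])
crop(cv2.imread('pics/w1.png'),'pics/w1c.png',150,170,470,300,2.5)
```

```text
[[ 0.4436 -0.1921  0.017 ]
 [ 0.4094  0.0988  0.017 ]]
[[ 0.4398 -0.1541  0.029 ]
 [ 0.4297 -0.0666  0.029 ]]
[[ 0.4787 -0.1457  0.0394]
 [ 0.4694 -0.0642  0.0394]]
[(np.float64(-0.14213936239096925), np.float64(-0.07876510953999813)), (np.float64(-0.14187683577158386), np.float64(0.21413057605924485))]
[(np.float64(-0.14148334973066914), np.float64(-0.040601459409944175)), (np.float64(-0.14117943207790115), np.float64(0.04743287363160665))]
[(np.float64(-0.10184058276959629), np.float64(-0.036903553046939284)), (np.float64(-0.10146458792460963), np.float64(0.04511972538625426))]
```

View pics/w1c.png

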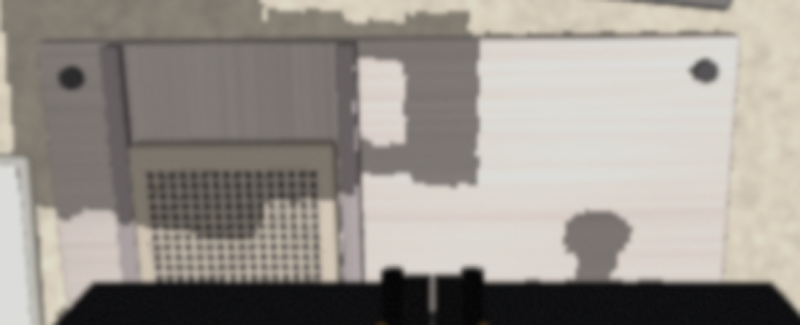

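```bash
sed -i 's/O=np.array.*/O=np.array([.5745,-.0955,0])/' h.py
python3 - <<'E'
from h import *
np.set_printoptions(precision=4,suppress=True)
s=read_state(); Rc=R.from_quat(s['eef_rot']); print(s['ee_pos'],s['time'],s['ft_force'])
a=np.deg2rad(10);xd=-np.array([0,0,1])*np.cos(a)+ux*np.sin(a)
M=R.from_matrix(np.c_[xd,uy,np.cross(xd,uy)]);print((M*Rc.inv()).as_rotvec()/2/np.pi)
p=O-.130*ux+[0,0,.15];print((p-s['ee_pos'])/.12)
E
```

```text
[ 0.4471 -0.0245  0.2622] 1.9 [0.5871 0.1249 0.3985]
[ 0.0032 -0.0276  0.0002]
[-0.0138 -0.7193 -0.9349]
```

```bash
python3 -m inch '[[[0,-0.4,-0.3,0.003,-0.028,0,1],[-0.01,-0.72,-0.7,0.003,-0.028,0,1],[-0.01,-0.72,-0.93,0.003,-0.028,0,1],[-0.01,-0.72,-0.93,0.003,-0.028,0,1],[-0.01,-0.72,-0.93,0.003,-0.028,0,1]]]'
python3 - <<'E'
from h import *
np.set_printoptions(precision=4,suppress=True)
s=read_state(); p=s['ee_pos']; d=p-O; print(p,d@ux,d@uy,s['ft_force'],R.from_quat(s['eef_rot']).as_matrix())
print((O-.13*ux+[0,0,.032]-p)/.12)
E
```

```text
time: 2.4
ee_pos: [0.4462, -0.1085, 0.1509]
eef_rot: [-0.039, 0.641, 0.045, 0.765]
ft_force: [-0.0, 0.1, 1.4]
width: 0.0003
[ 0.4462 -0.1085  0.1509] -0.128935858161617 0.002167814444556293 [-0.0142  0.1367  1.425 ] [[ 0.1738 -0.12    0.9774]
 [ 0.019   0.9928  0.1185]
 [-0.9846 -0.002   0.1748]]
[-0.0067 -0.019  -0.9908]
```

```bash
python3 -m inch '[[[0,0,-0.4,0,0,0,1],[0,-0.01,-0.8,0,0,0,1],[-0.01,-0.02,-0.93,0,0,0,1],[-0.01,-0.02,-0.99,0,0,0,1],[-0.01,-0.02,-0.99,0,0,0,1],[-0.01,-0.02,-0.99,0,0,0,1]]]'
python3 - <<'E'
from h import *
np.set_printoptions(precision=4,suppress=True)
s=read_state(); p=s['ee_pos']; d=p-O; print(p,d@ux,d@uy,s['ft_force'])
crop(camera('scene')[:,:,::-1],'pics/s1.png',240,180,400,300,5)
print([read_state()['ft_force'] for _ in range(3)])
E
```

```text
time: 3.0
ee_pos: [0.4466, -0.1117, 0.0335]
eef_rot: [-0.039, 0.64, 0.045, 0.766]
ft_force: [0.0, -0.3, -0.9]
width: 0.0001
[ 0.4466 -0.1117  0.0335] -0.1288975928620942 -0.0009922897486713677 [ 0.0104 -0.2854 -0.896 ]
[array([ 0.0666, -0.2828,  0.0382]), array([ 0.0666, -0.2828,  0.0382]), array([ 0.0666, -0.2828,  0.0382])]
```

View pics/s1.png

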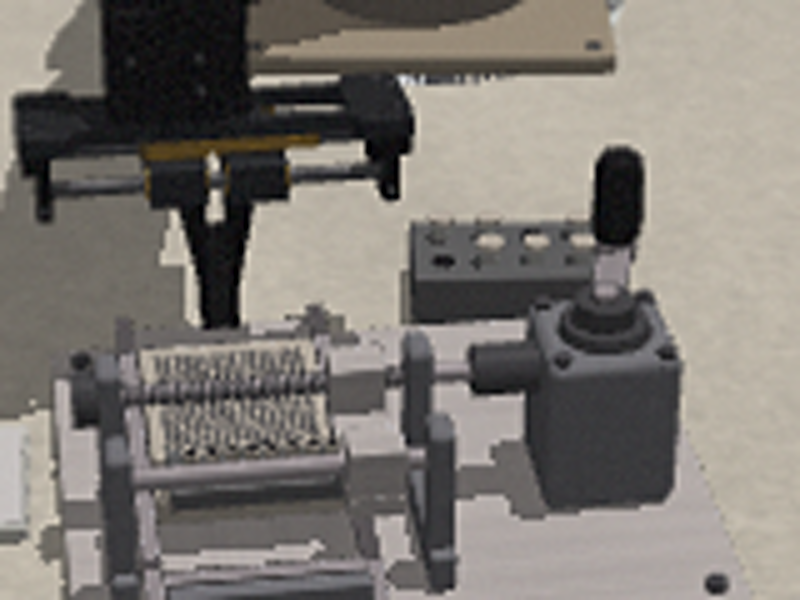

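```bash
cat > st.py <<'E'
from h import *
s=read_state(); d=s['ee_pos']-O; print('stage x %.2f y %.2f z %.2f'%(d@ux*1e3,d@uy*1e3,d[2]*1e3),'F x %.2f y %.2f z %.2f'%(s['ft_force']@ux,s['ft_force']@uy,s['ft_force'][2]),'t %.2f'%s['time'])
E
python3 -m inch '[[[0.02,0.002,0,0,0,0,1],[0.05,0.006,0,0,0,0,1],[0.08,0.009,0,0,0,0,1],[0.1,0.012,0,0,0,0,1],[0.12,0.014,0,0,0,0,1],[0.14,0.017,0,0,0,0,1],[0.16,0.019,0,0,0,0,1],[0.175,0.021,0,0,0,0,1],[0.19,0.022,0,0,0,0,1],[0.2,0.024,0,0,0,0,1]]]'; python3 st.py
python3 -m inch '[[[0.02,0.002,0,0,0,0,1],[0.04,0.005,0,0,0,0,1],[0.06,0.007,0,0,0,0,1],[0.08,0.009,0,0,0,0,1],[0.1,0.012,0,0,0,0,1],[0.12,0.014,0,0,0,0,1],[0.14,0.017,0,0,0,0,1],[0.16,0.019,0,0,0,0,1],[0.18,0.021,0,0,0,0,1],[0.19,0.022,0,0,0,0,1]]]';python3 st.py
python3 - <<'E'
from h import *
cv2.imwrite('pics/s2.png',camera('top')[:,:,::-1])
crop(cv2.imread('pics/s2.png'),'pics/s2c.png',245,180,405,320,5)
E
```

```text
time: 4.05
ee_pos: [0.4688, -0.1094, 0.0317]
eef_rot: [-0.039, 0.641, 0.045, 0.765]
ft_force: [-1.6, -0.3, 0.4]
width: 0.0006
stage x -106.60 y -1.33 z 31.69 F x -1.60 y -0.11 z 0.43 t 4.05
time: 5.05
ee_pos: [0.4919, -0.1067, 0.0318]
eef_rot: [-0.039, 0.641, 0.045, 0.766]
ft_force: [-0.7, -0.0, 0.4]
width: 0.0005
stage x -83.34 y -1.38 z 31.79 F x -0.71 y 0.04 z 0.38 t 5.05
```

View pics/s2c.png

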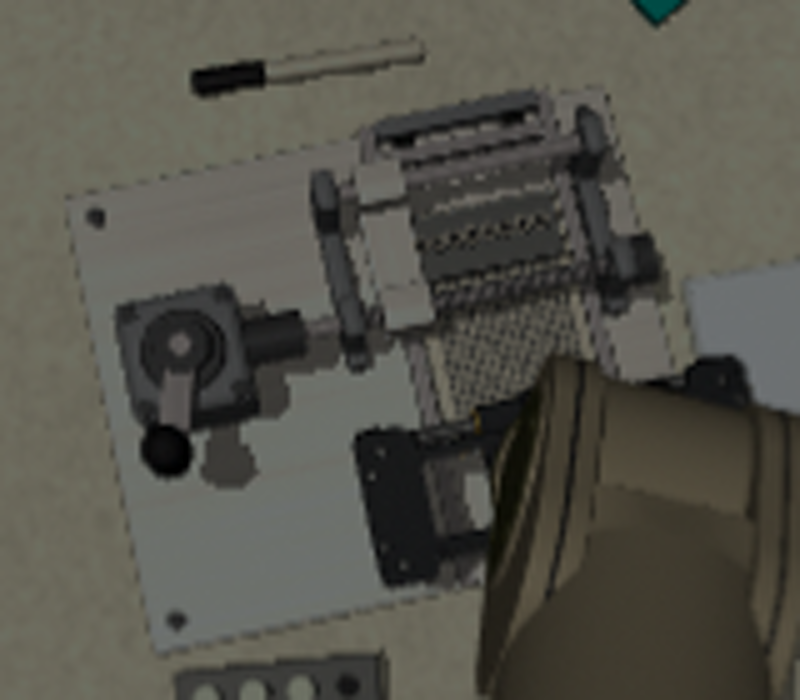

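```bash
cat > fx.py <<'E'
import sys
from h import *
f=read_state()['ft_force']@ux
sys.exit(0 if -f<float(sys.argv[1]) else 1)
E
python3 -m inch '[[[0.02,0.002,0,0,0,0,1],[0.04,0.005,0,0,0,0,1],[0.06,0.007,0,0,0,0,1],[0.08,0.009,0,0,0,0,1],[0.1,0.012,0,0,0,0,1],[0.115,0.014,0,0,0,0,1],[0.13,0.015,0,0,0,0,1],[0.14,0.017,0,0,0,0,1],[0.15,0.018,0,0,0,0,1],[0.15,0.018,0,0,0,0,1]]]' >/dev/null;python3 st.py
S='python3 st.py && python3 fx.py 3'
python3 -m inch '[[[0.008,0.001,0,0,0,0,1],[0.017,0.002,0,0,0,0,1]]]' >/dev/null && eval $S &&
python3 -m inch '[[[0.008,0.001,0,0,0,0,1],[0.017,0.002,0,0,0,0,1]]]' >/dev/null && eval $S &&
python3 -m inch '[[[0.008,0.001,0,0,0,0,1],[0.017,0.002,0,0,0,0,1]]]' >/dev/null && eval $S &&
python3 -m inch '[[[0.008,0.001,0,0,0,0,1],[0.017,0.002,0,0,0,0,1]]]' >/dev/null && eval $S &&
python3 -m inch '[[[0.004,0.0005,0,0,0,0,1],[0.008,0.001,0,0,0,0,1]]]' >/dev/null && eval $S &&
python3 -m inch '[[[0.004,0.0005,0,0,0,0,1],[0.008,0.001,0,0,0,0,1]]]' >/dev/null && eval $S &&
python3 -m inch '[[[0.004,0.0005,0,0,0,0,1],[0.008,0.001,0,0,0,0,1]]]' >/dev/null && eval $S &&
python3 -m inch '[[[0.004,0.0005,0,0,0,0,1],[0.008,0.001,0,0,0,0,1]]]' >/dev/null && eval $S &&
python3 -m inch '[[[0.004,0.0005,0,0,0,0,1],[0.008,0.001,0,0,0,0,1]]]' >/dev/null && eval $S
```

```text
stage x -65.34 y -1.33 z 31.78 F x -0.47 y 0.19 z -0.08 t 6.10
stage x -63.43 y -1.33 z 31.79 F x -0.67 y 0.17 z 0.09 t 6.30
stage x -61.30 y -1.34 z 31.78 F x -0.31 y -0.17 z -0.12 t 6.50
stage x -59.27 y -1.34 z 31.76 F x -0.62 y -0.42 z 0.85 t 6.70
stage x -57.22 y -1.36 z 31.76 F x -1.06 y -0.38 z -0.30 t 6.90
stage x -56.27 y -1.35 z 31.76 F x -0.50 y -0.99 z 0.30 t 7.10
stage x -55.33 y -1.35 z 31.77 F x -1.79 y -0.41 z -0.76 t 7.30
stage x -54.38 y -1.34 z 31.76 F x -2.31 y -0.01 z -0.64 t 7.50
stage x -53.85 y -1.39 z 31.62 F x -5.11 y 0.08 z 2.06 t 7.70
```

```bash
python3 -m inch '[[[-0.004,-0.0005,0,0,0,0,1],[-0.008,-0.001,0,0,0,0,1],[-0.012,-0.001,0,0,0,0,1],[-0.03,-0.003,0,0,0,0,1],[-0.1,-0.01,0,0,0,0,1],[-0.2,-0.02,0,0,0,0,1],[-0.4,-0.04,0.1,0,0,0,1],[-0.55,-0.06,0.4,0,0,0,1],[-0.55,-0.06,0.8,0,0,0,1],[-0.55,-0.06,0.95,0,0,0,1]]]'; python3 st.py
python3 -m inch '[[[0,0,0.35,0,0.014,0,0.5],[0,0,0.7,0,0.028,0,0],[0,0,0.8,0,0.028,0,0],[0,0,0.8,0,0.028,0,0]]]';python3 st.py
python3 - <<'E'
from h import *
import pickle
c=get_calibration('wrist');i=camera('wrist')[:,:,::-1]
pickle.dump(c,open('w2.pkl','wb'))
cv2.imwrite('pics/w2.png',i)
cv2.imwrite('pics/t3.png',camera('top')[:,:,::-1])
crop(cv2.imread('pics/t3.png'),'pics/t3c.png',245,180,405,320,5)
E
```

```text
time: 8.7
ee_pos: [0.456, -0.111, 0.1496]
eef_rot: [-0.038, 0.639, 0.045, 0.767]
ft_force: [1.2, -0.0, -0.5]
width: 0.0006
stage x -119.54 y -1.42 z 149.57 F x 1.18 y -0.14 z -0.54 t 8.70
time: 9.1
ee_pos: [0.4562, -0.1108, 0.2429]
eef_rot: [-0.035, 0.704, 0.048, 0.707]
ft_force: [0.8, -0.4, -0.4]
width: 0.0248
stage x -119.32 y -1.23 z 242.91 F x 0.79 y -0.50 z -0.45 t 9.10
```

View pics/t3c.png

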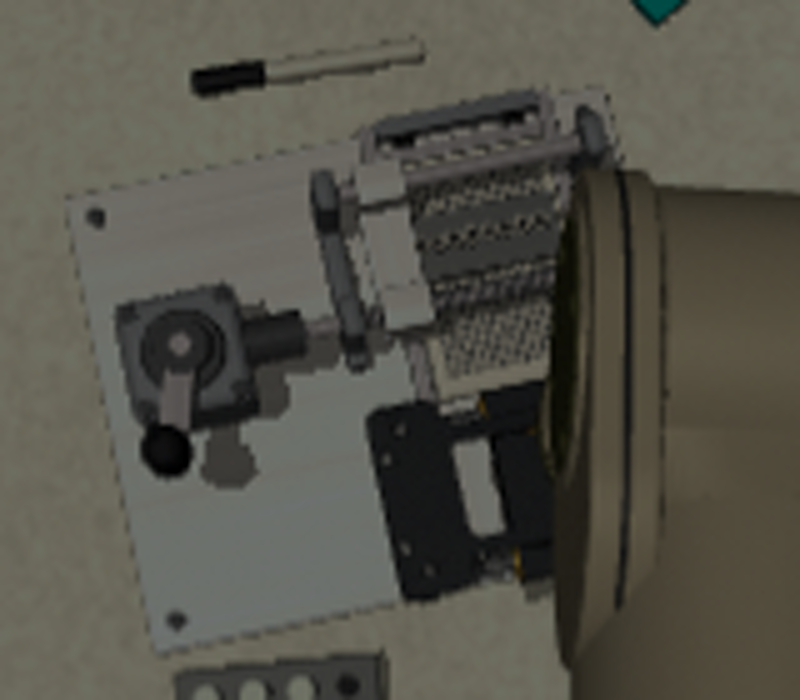

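View pics/w2.png

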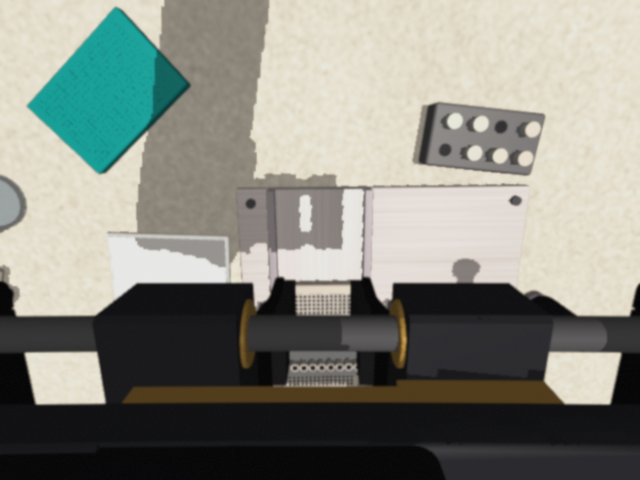

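```bash
python3 -m inch '[[[0.4,0.3,0.1,0,0,0,0],[0.6,0.6,0.15,0,0,0,0],[0.6,0.9,0.15,0,0,0,0],[0.6,0.9,0.15,0,0,0,0]]]' >/dev/null;python3 st.py
python3 -m inch '[[[0.3,0.3,0,0,0,0,0],[0.6,0.6,0,0,0,0,0],[0.6,0.6,0,0,0,0,0],[0.6,0.6,0,0,0,0,0],[0.6,0.6,0,0,0,0,0]]]';python3 st.py
python3 - <<'E'
from h import *
import pickle
c=get_calibration('wrist');i=camera('wrist')[:,:,::-1]
pickle.dump(c,open('w3.pkl','wb'))
cv2.imwrite('pics/w3.png',i)
E
```

```text
stage x -35.64 y 103.91 z 257.34 F x -0.11 y -0.32 z -0.78 t 9.60
time: 10.1
ee_pos: [0.5987, 0.0679, 0.2589]
eef_rot: [-0.034, 0.706, 0.047, 0.706]
ft_force: [-0.2, 0.0, 0.0]
width: 0.0867
stage x 43.25 y 159.42 z 258.92 F x -0.16 y 0.04 z 0.03 t 10.10
```

View pics/w3.png

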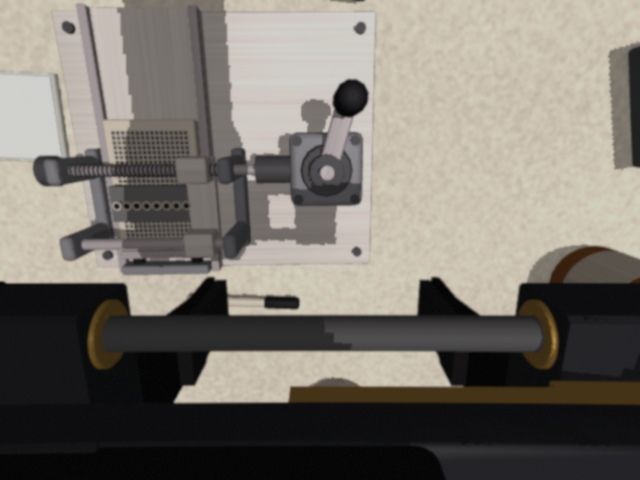

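Run:
```python
from h import *
crop(cv2.imread('pics/w3.png'),'pics/w3c.png',280,60,400,220,5)
crop(cv2.imread('pics/w3.png'),'pics/w3d.png',30,90,250,290,3.5)
```

```text
(no output)
```

View pics/w3c.png

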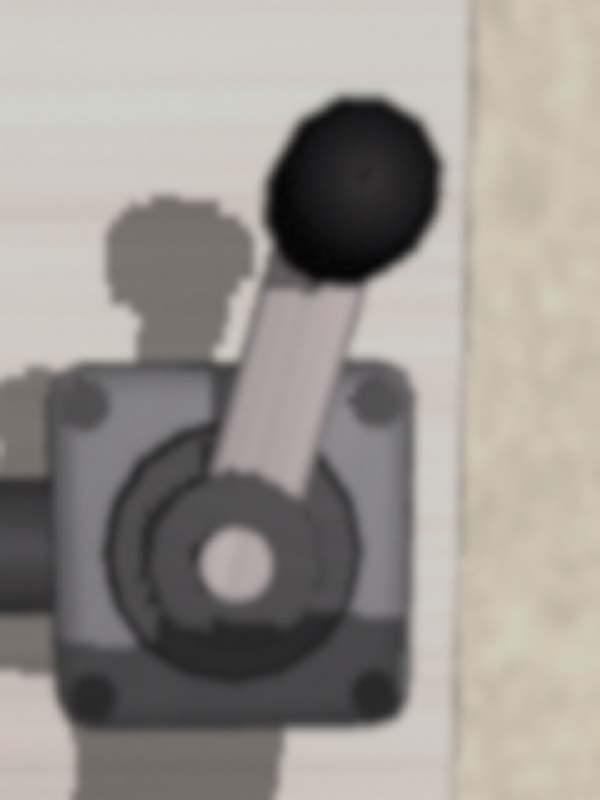

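View pics/w3d.png

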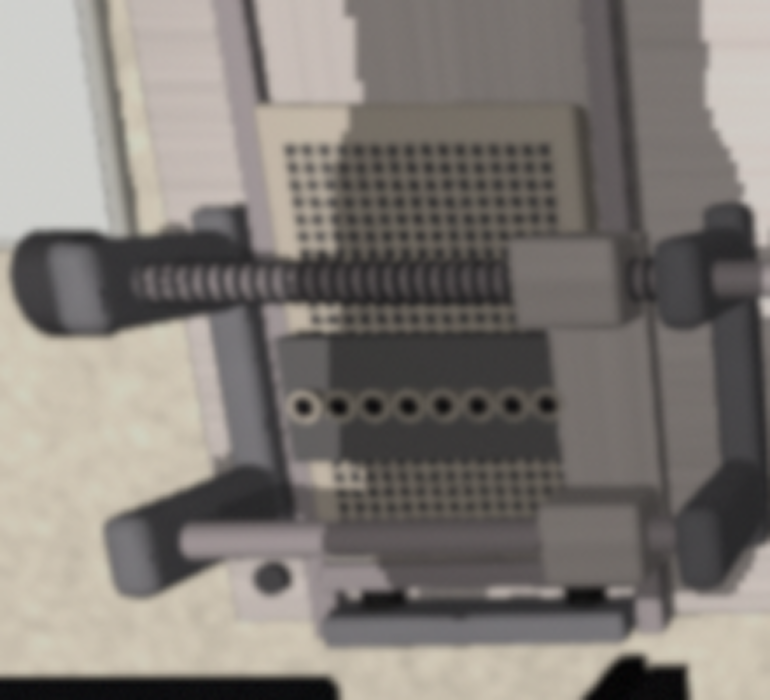

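Run:
```python
from h import *
import pickle
np.set_printoptions(precision=4,suppress=True)
c=pickle.load(open('w3.pkl','rb')); print(c['xyz'])
T=lambda u,v:(280+(u+.5)/5-.5,60+(v+.5)/5-.5)
for z in (.145,.150,.158):print('grip',ray(c,[T(354,188)],z), 2*12e-3*c['fx']/(c['xyz'][2]-z)*5)
for z in (.11,.115,.12): print('hub',ray(c,[T(237,565)],z))
D=lambda u,v:(30+(u+.5)/3.5-.5,90+(v+.5)/3.5-.5)
p=ray(c,[D(258,104),D(583,104)],.0394)
print('plate',p,[((v-O)@ux,(v-O)@uy) for v in p])
p=ray(c,[D(303,406),D(547,405)],.05);print('funnels',[((v-O)@ux,(v-O)@uy) for v in p])
```

```text
[0.527  0.056  0.4207]
grip [[0.4997 0.0771 0.145 ]] 167.04898864837529
grip [[0.5002 0.0767 0.15  ]] 170.1345668035578
grip [[0.501  0.0761 0.158 ]] 175.31580739589805
hub [[0.5544 0.0688 0.11  ]]
hub [[0.554  0.0686 0.115 ]]
hub [[0.5535 0.0684 0.12  ]]
plate [[ 0.5362 -0.1408  0.0394]
 [ 0.5258 -0.0561  0.0394]] [(np.float64(-0.04340585244045157), np.float64(-0.04043126809219026)), (np.float64(-0.04375920062657197), np.float64(0.04490482873502849))]
funnels [(np.float64(0.035822309276049596), np.float64(-0.035228183238030175)), (np.float64(0.035825181693449316), np.float64(0.030861846120178362))]
```

```bash
python3 -m inch '[[[-0.4,0.04,0,0,0,0,0],[-0.82,0.072,0,0,0,0,0],[-0.82,0.072,-0.3,0,0,0,0],[-0.82,0.072,-0.5,0,0,0,0],[-0.82,0.072,-0.5,0,0,0,0],[-0.82,0.072,-0.5,0,0,0,0]]]';python3 - <<'E'
from h import *
s=read_state();print((np.array([.5003,.0766,.123])-s['ee_pos'])/.12,s['ee_pos'],R.from_quat(s['eef_rot']).as_matrix().round(3))
E
```

```text
time: 10.75
ee_pos: [0.5011, 0.0775, 0.2006]
eef_rot: [-0.034, 0.705, 0.048, 0.706]
ft_force: [-0.1, -0.7, 1.1]
width: 0.0867
[-0.00684261 -0.00772426 -0.64648011] [0.50112111 0.07752691 0.20057761] [[ 0.    -0.116  0.993]
 [ 0.019  0.993  0.116]
 [-1.     0.019  0.003]]
```

```bash
python3 -m inch '[[[-0.007,-0.008,-0.2,-0.003,0,0,0],[-0.007,-0.008,-0.4,-0.003,0,0,0],[-0.007,-0.008,-0.55,-0.003,0,0,0],[-0.007,-0.008,-0.645,-0.003,0,0,0],[-0.007,-0.008,-0.645,-0.003,0,0,0],[-0.007,-0.008,-0.645,-0.003,0,0,0]]]' 30;python3 st.py
python3 - <<'E'
from h import *
crop(camera('scene')[:,:,::-1],'pics/s4.png',240,160,400,300,5)
E
```

```text
time: 11.35
ee_pos: [0.5011, 0.0773, 0.1235]
eef_rot: [-0.041, 0.705, 0.041, 0.706]
ft_force: [-0.2, -0.0, 0.4]
width: 0.0872
stage x -52.51 y 180.22 z 123.49 F x -0.20 y -0.02 z 0.37 t 11.35
```

View pics/s4.png

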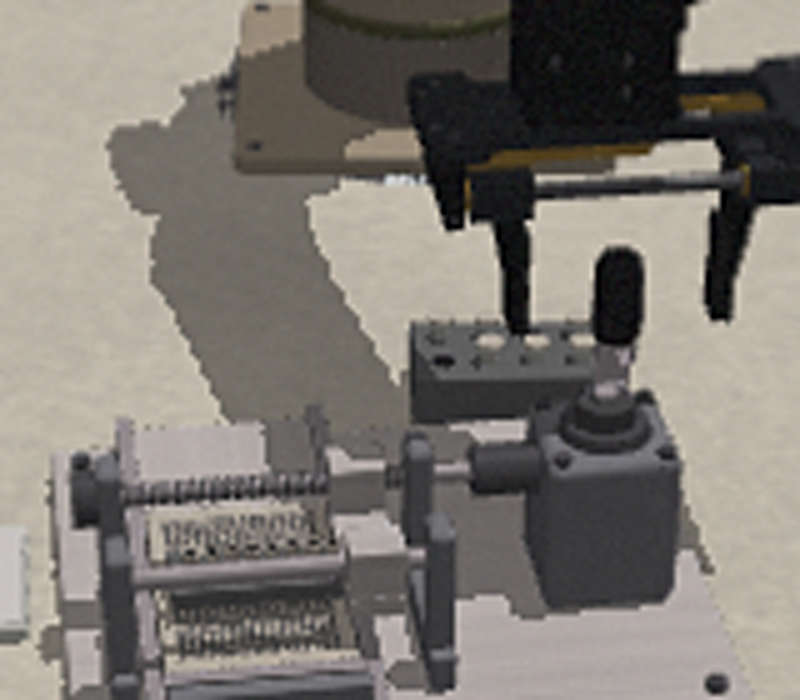

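```bash
python3 -m inch '[[[0,0,0,0,0,0,0.68],[0,0,0,0,0,0,0.75],[0,0,0,0,0,0,0.8],[0,0,0,0,0,0,0.85],[0,0,0,0,0,0,0.9],[0,0,0,0,0,0,1],[0,0,0,0,0,0,1],[0,0,0,0,0,0,1],[0,0,0,0,0,0,1],[0,0,0,0,0,0,1]]]' 30;python3 st.py;python3 -m inch '[[[0,0,0,0,0,0,1],[0,0,0,0,0,0,1]]]';python3 st.py
```

```text
time: 12.4
ee_pos: [0.5003, 0.0774, 0.1224]
eef_rot: [-0.042, 0.706, 0.042, 0.706]
ft_force: [-0.1, -0.3, 0.5]
width: 0.0224
stage x -53.30 y 180.42 z 122.36 F x -0.15 y -0.24 z 0.51 t 12.40
time: 12.6
ee_pos: [0.5004, 0.0774, 0.1224]
eef_rot: [-0.042, 0.706, 0.042, 0.706]
ft_force: [-0.1, 0.5, -0.5]
width: 0.0228
stage x -53.27 y 180.42 z 122.37 F x -0.06 y 0.51 z -0.46 t 12.60
```

```bash
cat > arc.py <<'E'
# print cumulative shares for a clockwise arc: cx cy phi_start step n
import sys
from h import *
cx,cy,p0,st,n=map(float,sys.argv[1:6]); C=np.array([cx,cy]);f=lambda a:55e-3*np.array([np.cos(np.radians(a)),np.sin(np.radians(a))])
q=f(p0) if len(sys.argv)<7 else read_state()['ee_pos'][:2]-C
print(', '.join('[%.3f,%.3f]'%tuple((f(p0-st*(i+1))-q)/.12) for i in range(int(n))))
E
cat > cr.py <<'E'
from h import *
import sys
C=np.array([.5547,.0686]) if len(sys.argv)<3 else np.array([float(sys.argv[1]),float(sys.argv[2])])
s=read_state();d=s['ee_pos'][:2]-C;r=np.linalg.norm(d);e=d/r;t=np.array([e[1],-e[0]]);F=s['ft_force'][:2]
print('t %.2f phi %.2f r %.2f Frad %.2f Ftan(cw) %.2f Fz %.2f z %.4f w %.4f'%(s['time'],np.degrees(np.arctan2(d[1],d[0]))%360,r*1e3,F@e,F@t,s['ft_force'][2],s['ee_pos'][2],s['width']))
E
python3 cr.py; python3 arc.py .5547 .0686 170.8 8 5
```

```text
t 12.60 phi 170.81 r 55.05 Frad 0.20 Ftan(cw) 0.47 Fz -0.46 z 0.1224 w 0.0228
[0.015,0.062], [0.038,0.122], [0.069,0.178], [0.108,0.229], [0.153,0.274]
```

```bash
python3 -m inch '[[[0.015,0.062,0,0,0,0,1],[0.038,0.122,0,0,0,0,1]]]' >/dev/null; python3 cr.py;  python3 -m inch '[[[0.031,0.056,0,0,0,0,1],[0.070,0.107,0,0,0,0,1],[0.115,0.152,0,0,0,0,1],[0.115,0.152,0,0,0,0,1]]]' >/dev/null; python3 cr.py
```

```text
t 12.80 phi 154.08 r 55.17 Frad -0.95 Ftan(cw) 0.27 Fz -0.11 z 0.1224 w 0.0227
t 13.20 phi 129.59 r 55.15 Frad 0.60 Ftan(cw) -0.37 Fz 0.24 z 0.1223 w 0.0226
```

```bash
cat > inc.py <<'E'
import sys,numpy as np
p0,st,n=map(float,sys.argv[1:]);a=np.radians(p0-st*np.arange(int(n)+1));P=np.c_[np.cos(a),np.sin(a)]*55/120
Q=np.round(P-P[0],3)
print('\n'.join('%.1f [%.3f,%.3f]'%(p0-st*(i+1),*q) for i,q in enumerate(np.diff(Q,axis=0))))
E
cat > ft.py <<'E'
# prints the crank state, fails once the drag passes the limit
import sys,runpy
lim=float(sys.argv[1]); sys.argv=['cr.py']
g=runpy.run_path('cr.py')
sys.exit(0 if -(g['F']@g['t'])<lim else 1)
E
python3 inc.py 129.6 3 40
```

```text
126.6 [0.019,0.015]
123.6 [0.020,0.014]
120.6 [0.020,0.012]
117.6 [0.021,0.012]
114.6 [0.021,0.011]
111.6 [0.022,0.009]
108.6 [0.023,0.008]
105.6 [0.023,0.007]
102.6 [0.023,0.006]
99.6 [0.024,0.005]
96.6 [0.023,0.003]
93.6 [0.024,0.002]
90.6 [0.024,0.001]
87.6 [0.024,0.000]
84.6 [0.024,-0.002]
81.6 [0.024,-0.003]
78.6 [0.024,-0.004]
75.6 [0.023,-0.005]
72.6 [0.023,-0.007]
69.6 [0.023,-0.008]
66.6 [0.022,-0.009]
63.6 [0.022,-0.010]
60.6 [0.021,-0.011]
57.6 [0.021,-0.012]
54.6 [0.020,-0.014]
51.6 [0.019,-0.014]
48.6 [0.018,-0.015]
45.6 [0.018,-0.017]
42.6 [0.017,-0.017]
39.6 [0.015,-0.018]
36.6 [0.015,-0.019]
33.6 [0.014,-0.020]
30.6 [0.013,-0.020]
27.6 [0.011,-0.021]
24.6 [0.011,-0.021]
21.6 [0.009,-0.022]
18.6 [0.009,-0.023]
15.6 [0.007,-0.023]
12.6 [0.005,-0.023]
9.6 [0.005,-0.024]
```

```bash
( set -e
python3 -m inch '[[[0.019,0.015,0,0,0,0,1]]]' >/dev/null; python3 ft.py 3
python3 -m inch '[[[0.020,0.014,0,0,0,0,1]]]' >/dev/null; python3 ft.py 3
python3 -m inch '[[[0.020,0.012,0,0,0,0,1]]]' >/dev/null; python3 ft.py 3
python3 -m inch '[[[0.021,0.012,0,0,0,0,1]]]' >/dev/null; python3 ft.py 3
python3 -m inch '[[[0.021,0.011,0,0,0,0,1]]]' >/dev/null; python3 ft.py 3
python3 -m inch '[[[0.022,0.009,0,0,0,0,1]]]' >/dev/null; python3 ft.py 3
python3 -m inch '[[[0.023,0.008,0,0,0,0,1]]]' >/dev/null; python3 ft.py 3
python3 -m inch '[[[0.023,0.007,0,0,0,0,1]]]' >/dev/null; python3 ft.py 3
python3 -m inch '[[[0.023,0.006,0,0,0,0,1]]]' >/dev/null; python3 ft.py 3
python3 -m inch '[[[0.024,0.005,0,0,0,0,1]]]' >/dev/null; python3 ft.py 3
python3 -m inch '[[[0.023,0.003,0,0,0,0,1]]]' >/dev/null; python3 ft.py 3
python3 -m inch '[[[0.024,0.002,0,0,0,0,1]]]' >/dev/null; python3 ft.py 3
python3 -m inch '[[[0.024,0.001,0,0,0,0,1]]]' >/dev/null; python3 ft.py 3
python3 -m inch '[[[0.024,0,0,0,0,0,1]]]' >/dev/null; python3 ft.py 3
python3 -m inch '[[[0.024,-0.002,0,0,0,0,1]]]' >/dev/null; python3 ft.py 3
python3 -m inch '[[[0.024,-0.003,0,0,0,0,1]]]' >/dev/null; python3 ft.py 3
python3 -m inch '[[[0.024,-0.004,0,0,0,0,1]]]' >/dev/null; python3 ft.py 3
python3 -m inch '[[[0.023,-0.005,0,0,0,0,1]]]' >/dev/null; python3 ft.py 3
python3 -m inch '[[[0.023,-0.007,0,0,0,0,1]]]' >/dev/null; python3 ft.py 3
python3 -m inch '[[[0.023,-0.008,0,0,0,0,1]]]' >/dev/null; python3 ft.py 3
)
```

```text
t 13.30 phi 127.78 r 55.16 Frad 1.68 Ftan(cw) -0.17 Fz 0.85 z 0.1223 w 0.0227
t 13.40 phi 124.65 r 55.15 Frad 1.63 Ftan(cw) -1.19 Fz 0.44 z 0.1224 w 0.0225
t 13.50 phi 121.62 r 55.12 Frad 2.31 Ftan(cw) -0.27 Fz 0.68 z 0.1224 w 0.0229
t 13.60 phi 118.54 r 55.10 Frad 2.14 Ftan(cw) -0.19 Fz 0.22 z 0.1224 w 0.0226
t 13.70 phi 115.50 r 55.12 Frad 2.26 Ftan(cw) -0.52 Fz 1.26 z 0.1224 w 0.0229
t 13.80 phi 112.47 r 55.08 Frad 3.28 Ftan(cw) 0.79 Fz 0.86 z 0.1224 w 0.0230
t 13.90 phi 109.40 r 55.09 Frad 4.20 Ftan(cw) -0.12 Fz 0.81 z 0.1224 w 0.0227
t 14.00 phi 106.35 r 55.05 Frad 3.82 Ftan(cw) 0.12 Fz 0.42 z 0.1224 w 0.0228
t 14.10 phi 103.33 r 55.04 Frad 4.92 Ftan(cw) -0.31 Fz 0.28 z 0.1224 w 0.0226
t 14.20 phi 100.23 r 55.00 Frad 5.85 Ftan(cw) -0.10 Fz 0.34 z 0.1224 w 0.0225
t 14.30 phi 98.56 r 55.11 Frad 5.74 Ftan(cw) -10.18 Fz 6.22 z 0.1221 w 0.0229
```

```bash
for p in 96.6 336.6 216.6; do python3 arc.py 0 0 $p 12 10; done
```

```text
[0.096,0.001], [0.190,-0.018], [0.278,-0.056], [0.356,-0.111], [0.421,-0.182], [0.469,-0.265], [0.500,-0.355], [0.511,-0.450], [0.502,-0.546], [0.473,-0.637]
[-0.047,-0.083], [-0.110,-0.155], [-0.187,-0.212], [-0.274,-0.252], [-0.368,-0.273], [-0.464,-0.274], [-0.558,-0.255], [-0.646,-0.217], [-0.724,-0.162], [-0.789,-0.091]
[-0.049,0.082], [-0.079,0.173], [-0.090,0.268], [-0.081,0.364], [-0.053,0.455], [-0.006,0.539], [0.058,0.611], [0.135,0.668], [0.222,0.708], [0.315,0.729]
```

```bash
python3 -m inch '[[[0.096,0.005,0,0,0,0,1],[0.190,-0.012,0,0,0,0,1],[0.278,-0.050,0,0,0,0,1],[0.356,-0.105,0,0,0,0,1],[0.421,-0.176,0,0,0,0,1]]]'>/dev/null; python3 cr.py .5547 .0693
python3 -m inch '[[[0.048,-0.083,0,0,0,0,1],[0.079,-0.173,0,0,0,0,1],[0.090,-0.268,0,0,0,0,1],[0.081,-0.364,0,0,0,0,1],[0.052,-0.455,0,0,0,0,1]]]'>/dev/null; python3 cr.py .5547 .0693
```

```text
t 14.80 phi 38.37 r 54.76 Frad 0.52 Ftan(cw) -9.24 Fz 2.22 z 0.1222 w 0.0228
t 15.30 phi 337.58 r 55.09 Frad 0.37 Ftan(cw) -9.34 Fz -2.71 z 0.1227 w 0.0226
```

```bash
python3 -m inch '[[[-0.047,-0.083,0,0,0,0,1],[-0.110,-0.155,0,0,0,0,1],[-0.187,-0.212,0,0,0,0,1],[-0.274,-0.252,0,0,0,0,1],[-0.368,-0.273,0,0,0,0,1],[-0.464,-0.274,0,0,0,0,1],[-0.558,-0.255,0,0,0,0,1],[-0.646,-0.217,0,0,0,0,1],[-0.724,-0.162,0,0,0,0,1],[-0.789,-0.091,0,0,0,0,1]]]'>/dev/null; python3 cr.py .5547 .0693
python3 -m inch '[[[-0.049,0.082,0,0,0,0,1],[-0.079,0.173,0,0,0,0,1],[-0.090,0.268,0,0,0,0,1],[-0.081,0.364,0,0,0,0,1],[-0.053,0.455,0,0,0,0,1],[-0.006,0.539,0,0,0,0,1],[0.058,0.611,0,0,0,0,1],[0.135,0.668,0,0,0,0,1],[0.222,0.708,0,0,0,0,1],[0.315,0.729,0,0,0,0,1]]]'>/dev/null; python3 cr.py .5547 .0693
```

```text
t 16.30 phi 219.02 r 55.59 Frad -9.23 Ftan(cw) -9.75 Fz -10.10 z 0.1227 w 0.0227
t 17.30 phi 99.11 r 54.58 Frad 2.62 Ftan(cw) -9.57 Fz 5.28 z 0.1220 w 0.0228
```

```bash
python3 -m inch '[[[0.100,0.004,0,0,0,0,1],[0.194,-0.015,0,0,0,0,1],[0.282,-0.053,0,0,0,0,1],[0.360,-0.108,0,0,0,0,1],[0.425,-0.179,0,0,0,0,1],[0.473,-0.262,0,0,0,0,1],[0.504,-0.352,0,0,0,0,1],[0.515,-0.447,0,0,0,0,1],[0.506,-0.543,0,0,0,0,1],[0.477,-0.634,0,0,0,0,1]]]'>/dev/null; python3 cr.py .5552 .0697
python3 -m inch '[[[-0.047,-0.083,0,0,0,0,1],[-0.110,-0.155,0,0,0,0,1],[-0.187,-0.212,0,0,0,0,1],[-0.274,-0.252,0,0,0,0,1],[-0.368,-0.273,0,0,0,0,1],[-0.464,-0.274,0,0,0,0,1],[-0.558,-0.255,0,0,0,0,1],[-0.646,-0.217,0,0,0,0,1],[-0.724,-0.162,0,0,0,0,1],[-0.789,-0.091,0,0,0,0,1]]]'>/dev/null; python3 cr.py .5552 .0697
python3 -m inch '[[[-0.049,0.082,0,0,0,0,1],[-0.079,0.173,0,0,0,0,1],[-0.090,0.268,0,0,0,0,1],[-0.081,0.364,0,0,0,0,1],[-0.053,0.455,0,0,0,0,1],[-0.006,0.539,0,0,0,0,1],[0.058,0.611,0,0,0,0,1],[0.135,0.668,0,0,0,0,1],[0.222,0.708,0,0,0,0,1],[0.315,0.729,0,0,0,0,1]]]'>/dev/null; python3 cr.py .5552 .0697
```

```text
t 18.30 phi 337.56 r 54.78 Frad 0.07 Ftan(cw) -8.98 Fz -1.30 z 0.1227 w 0.0229
t 19.30 phi 219.08 r 56.14 Frad -7.20 Ftan(cw) -10.44 Fz -8.01 z 0.1227 w 0.0225
t 20.30 phi 99.23 r 54.30 Frad 1.16 Ftan(cw) -9.37 Fz 6.52 z 0.1220 w 0.0227
```

```bash
python3 -m inch '[[[0.096,0.001,0,0,0,0,1],[0.190,-0.018,0,0,0,0,1],[0.278,-0.056,0,0,0,0,1],[0.356,-0.111,0,0,0,0,1],[0.421,-0.182,0,0,0,0,1],[0.469,-0.265,0,0,0,0,1],[0.500,-0.355,0,0,0,0,1],[0.511,-0.450,0,0,0,0,1],[0.502,-0.546,0,0,0,0,1],[0.473,-0.637,0,0,0,0,1]]]'>/dev/null; python3 cr.py .5552 .0697
python3 -m inch '[[[-0.047,-0.083,0,0,0,0,1],[-0.110,-0.155,0,0,0,0,1],[-0.187,-0.212,0,0,0,0,1],[-0.274,-0.252,0,0,0,0,1],[-0.368,-0.273,0,0,0,0,1],[-0.464,-0.274,0,0,0,0,1],[-0.558,-0.255,0,0,0,0,1],[-0.646,-0.217,0,0,0,0,1],[-0.724,-0.162,0,0,0,0,1],[-0.789,-0.091,0,0,0,0,1]]]'>/dev/null; python3 cr.py .5552 .0697
python3 -m inch '[[[-0.049,0.082,0,0,0,0,1],[-0.079,0.173,0,0,0,0,1],[-0.090,0.268,0,0,0,0,1],[-0.081,0.364,0,0,0,0,1],[-0.053,0.455,0,0,0,0,1],[-0.006,0.539,0,0,0,0,1],[0.058,0.611,0,0,0,0,1],[0.135,0.668,0,0,0,0,1]]]'>/dev/null; python3 cr.py; python3 arc.py 0 0 120.6 4 6
```

```text
t 21.30 phi 337.63 r 54.76 Frad 0.54 Ftan(cw) -9.42 Fz -2.77 z 0.1227 w 0.0226
t 22.30 phi 218.91 r 56.15 Frad -7.39 Ftan(cw) -9.63 Fz -6.99 z 0.1227 w 0.0226
t 23.10 phi 122.82 r 55.29 Frad 1.74 Ftan(cw) -8.72 Fz 6.31 z 0.1220 w 0.0228
[0.028,0.015], [0.057,0.029], [0.087,0.040], [0.118,0.049], [0.149,0.056], [0.181,0.061]
```

```bash
python3 -m inch '[[[0.028,0.015,0,0,0,0,1],[0.057,0.029,0,0,0,0,1],[0.087,0.040,0,0,0,0,1],[0.118,0.049,0,0,0,0,1],[0.133,0.053,0,0,0,0,1],[0.133,0.053,0,0,0,0,1]]]'>/dev/null; python3 cr.py
```

```text
t 23.70 phi 104.56 r 55.25 Frad 1.82 Ftan(cw) -7.25 Fz 5.83 z 0.1220 w 0.0225
```

```bash
python3 -m inch '[[[0.013,0.003,0,0,0,0,1],[0.026,0.006,0,0,0,0,1],[0.037,0.008,0,0,0,0,1],[0.037,0.008,0,0,0,0,1]]]'>/dev/null; python3 cr.py
```

```text
t 24.10 phi 99.98 r 55.28 Frad 1.51 Ftan(cw) -8.21 Fz 5.59 z 0.1220 w 0.0225
```

```bash
python3 -m inch '[[[0.004,0.001,0,0,0,0,1],[0.004,0.001,0,0,0,0,1]]]'>/dev/null; python3 cr.py
python3 -m inch '[[[0.001,0,0,0,0,0,1],[0.001,0,0,0,0,0,1]]]'>/dev/null; python3 cr.py
```

```text
t 24.30 phi 99.63 r 55.27 Frad 1.48 Ftan(cw) -8.44 Fz 6.67 z 0.1220 w 0.0227
t 24.50 phi 99.56 r 55.28 Frad 2.72 Ftan(cw) -9.59 Fz 5.82 z 0.1220 w 0.0231
```

```bash
python3 -m inch '[[[-0.007,-0.001,0,0,0,0,1],[-0.007,-0.001,0,0,0,0,1]]]'>/dev/null; python3 cr.py
python3 -m inch '[[[0,0,0,0,0,0,0.7],[0,0,0,0,0,0,0.6],[0,0,0,0,0,0,0.3],[0,0,0,0,0,0,0],[0,0,0,0,0,0,0],[0,0,0,0,0,0,0],[0,0,0,0,0,0,0],[0,0,0,0,0,0,0],[0,0,0,0,0,0,0],[0,0,0,0,0,0,0]]]'; python3 cr.py
```

```text
t 24.70 phi 99.78 r 55.22 Frad 1.55 Ftan(cw) -5.60 Fz 3.55 z 0.1222 w 0.0226
time: 25.7
ee_pos: [0.5461, 0.124, 0.1224]
eef_rot: [-0.042, 0.706, 0.042, 0.706]
ft_force: [-0.1, 0.2, 0.7]
width: 0.0848
t 25.70 phi 98.84 r 56.03 Frad 0.23 Ftan(cw) -0.08 Fz 0.73 z 0.1224 w 0.0848
```

```bash
python3 -m inch '[[[0,0,0.2,0,0,0,0],[0,0,0.5,0,0,0,0],[0,0,0.85,0,0,0,0],[0.2,-0.2,1,0,0,0,0],[0.44,-0.47,1,0,0,0,0],[0.44,-0.47,1,0,0,0,0],[0.44,-0.47,1,0,0,0,0]]]'; python3 -m inch '[[[0,0,0.14,0,0,0,0],[0,0,0.14,0,0,0,0]]]'
python3 - <<'E'
from h import *
import pickle
c=get_calibration('wrist');i=camera('wrist')[:,:,::-1]
pickle.dump(c,open('w5.pkl','wb'))
cv2.imwrite('pics/w5.png',i)
crop(i,'pics/w5d.png',30,90,250,290,3.5)
crop(i,'pics/w5c.png',280,60,400,220,5)
E
```

```text
time: 26.4
ee_pos: [0.5991, 0.0665, 0.242]
eef_rot: [-0.041, 0.706, 0.041, 0.706]
ft_force: [0.2, 0.8, 0.8]
width: 0.0873
time: 26.6
ee_pos: [0.5992, 0.0688, 0.2607]
eef_rot: [-0.042, 0.705, 0.042, 0.707]
ft_force: [0.9, -0.1, 0.5]
width: 0.0871
```

View pics/w5d.png

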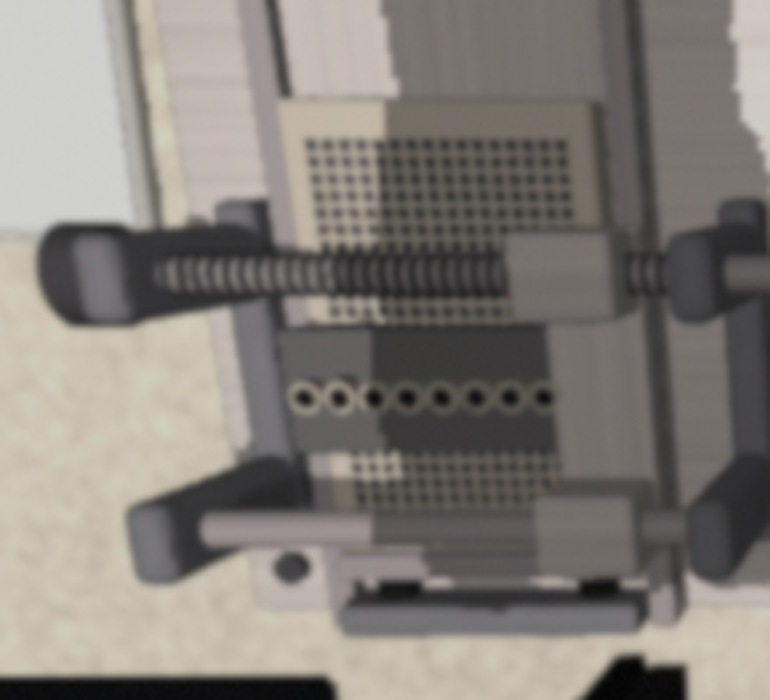

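View pics/w5.png

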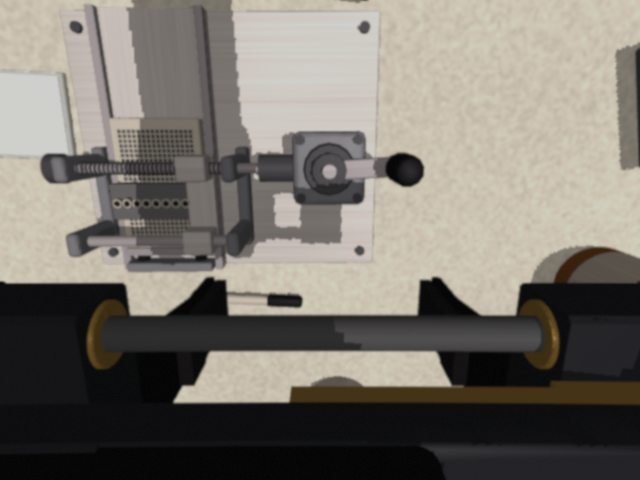

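Run:
```python
from h import *
import pickle
np.set_printoptions(precision=4,suppress=True)
D=lambda u,v:(30+(u+.5)/3.5-.5,90+(v+.5)/3.5-.5)
a=pickle.load(open('w3.pkl','rb'));b=pickle.load(open('w5.pkl','rb'))
def st(c,uv,z): return [(round((v-O)@ux*1e3,2),round((v-O)@uy*1e3,2)) for v in ray(c,uv,z)]
for z in (.045,.06,.075): print(z,st(a,[D(303,406),D(547,405)],z),st(b,[D(305,397),D(544,397)],z))
print('plate',st(a,[D(258,104),D(583,104)],.0394),st(b,[D(280,99),D(600,99)],.0394))
print('brackets',st(a,[D(75,290),D(130,557)],.096),st(b,[D(102,277),D(155,546)],.096))
print('nutblock',st(a,[D(510,240),D(540,505)],.08),st(b,[D(506,230),D(536,497)],.08))
print('hub',ray(b,[(330,172)],.115),'grip',ray(b,[(404,170)],.155))
```

```text
0.045 [(np.float64(36.7), np.float64(-37.81)), (np.float64(36.7), np.float64(29.17))] [(np.float64(36.64), np.float64(-42.54)), (np.float64(36.48), np.float64(24.23))]
0.06 [(np.float64(34.07), np.float64(-30.07)), (np.float64(34.07), np.float64(34.24))] [(np.float64(34.04), np.float64(-34.52)), (np.float64(33.88), np.float64(29.6))]
0.075 [(np.float64(31.43), np.float64(-22.33)), (np.float64(31.43), np.float64(39.3))] [(np.float64(31.43), np.float64(-26.5)), (np.float64(31.28), np.float64(34.97))]
plate [(np.float64(-43.41), np.float64(-40.43)), (np.float64(-43.76), np.float64(44.9))] [(np.float64(-43.32), np.float64(-40.39)), (np.float64(-43.9), np.float64(45.2))]
brackets [(np.float64(0.23), np.float64(-59.39)), (np.float64(65.18), np.float64(-58.49))] [(np.float64(-0.75), np.float64(-58.46)), (np.float64(65.55), np.float64(-57.57))]
nutblock [(np.float64(-10.42), np.float64(36.04)), (np.float64(56.73), np.float64(36.66))] [(np.float64(-11.34), np.float64(31.44)), (np.float64(56.85), np.float64(32.17))]
hub [[0.5544 0.0692 0.115 ]] grip [[0.5435 0.1182 0.155 ]]
```

```bash
python3 -c "
from bench import *
print(read_state()['ft_force'],read_state()['time']); print(close_job())"
```

```text
[ 0.0649817  -0.74131253 -0.18909435] 26.65
the job is handed in; nothing more can be done
None
```

The plate is home against the end stop, the crank has had three turns from the bite, and the job is handed in. It finished at 26.65 s of the 72 s, with the robot clear of everything.

- **Plate:** I pushed it with the closed fingertips at about 1–2 N. I stopped when the force reached 5 N, at about 6 N/mm, which matches the rubber buffers. Two wrist pictures put its near end at stage x ≈ -43.5 mm, where -44 mm is fully home, and it did not move during the cranking.
- **Crank:** The play was about 71°. It bit between 100.2° and 98.6°, measured at the tool about the crank axis. I then gave it three full turns at an even 9 N or so, ending at 99.6°, which leaves it within about 1° of exactly three turns. I eased off part of the load before opening the gripper.
- **Guide:** Comparing the wrist pictures before and after, it moved about 4.2–4.8 mm towards -y; the target was 4.5 mm.
- **Disagreements:**
  - The top and wrist cameras differed by about 3.5 mm on the stage's position, so I used the average.
  - The last picture gave a rougher crank angle of about 102.5°, against 99.6° from the arm. I put this down to camera parallax and did not check it further.
  - Sideways force on the grip reached about 9 N at one point because my axis estimate was slightly off. I corrected it, but about 7 N remained there on the later turns.

I left the other items alone, though I made no separate before-and-after check of them.

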